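Dock the backup drive and hold the hand scanner on its label

ROBOT

A 6-joint arm with a two-finger parallel gripper is mounted at the origin on the work surface. World frame = base frame: x ahead of the robot, y to its left, z up, the work surface at z = 0. Lengths are in mm, angles in rad, forces in N, time in s.
With the tool pointing down it reaches from about 275 to 850 mm from the base axis. Payload 19 kg.
Tool frame: the origin (TCP) lies on the centre line of the jaws, within the pads' length; the fingertips stand 19 mm ahead of it and the grasp point (between the pads) is the TCP (arm.nose_length is the distance from the TCP to the fingertips, in mm); z points along the fingers, y is the line along which they close (so a half turn about z gives the same grasp; the last joint's range is limited). The gripper opens to 85 mm and grips with 20 to 120 N. Pads are 22 mm wide; open, the fingers measure 114 mm over their backs; the gripper's body (76 mm by 85 mm) begins 54 mm behind the grasp point. The pads swing forward as they close: fully open they stand 13 mm farther back than shut.
Start: joints at [1.036, 0.15, 1.437, -0, 1.554, -0.134], TCP at [224.341, 529.399, 250.267] pointing down, gripper open.
Joint ranges: [-2.8, 2.8], [-0.68, 2.1], [0.12, 2.68], [-1.39, 4.53], [0.16, 2.79], [-2.81, 2.81]. Speed limits (rad/s): [1.89, 1.89, 2.22, 3.01, 3.01, 3.01].

INTERFACE

Orientations are given as a unit quaternion [w, x, y, z].
In Python, from bench import arm, viewer gives the robot as it stands (arm), with the cameras (viewer).
- The arm moves only by the tool drive_effector, called after ">>>" by a JSON object that holds its "method" and its "body". Schema: {"type":"object","properties":{"increments":{"type":"array","items":{"type":"object","properties":{"r":{"type":"array","items":{"type":"number"},"minItems":3,"maxItems":3},"d":{"type":"array","items":{"type":"number"},"minItems":3,"maxItems":3},"finger_gap":{"type":"number"}},"additionalProperties":false,"required":["finger_gap"]},"minItems":1,"maxItems":12},"force":{"type":"number"},"only":{"type":"string"},"quiet":{"type":"boolean"},"lines":{"type":"string"}},"required":["increments"],"additionalProperties":false}. increments is a list of rows, 1 to 12 of them, each an object with the fields r (a list: a rotation vector rx, ry, rz in rad), d (a list: dx, dy, dz in mm), finger_gap (the finger opening in mm); a field left out counts as zero (the opening has to be given); each row shifts and turns the commanded pose from where the row before left it, along the tool's axes as they then stand; what a row does not reach is not made up. A row lasts 1/12 s, in which the tool goes at most 41.7 mm and 0.125 rad, less where a joint would pass 70% of its speed; a pose out of reach is approached as far as the arm can. The fingers move at their own pace and stop on an object; force is the grip in N (left out, the last holds). Time passes only in rows, so rows that do not move let the fingers close. The tool returns the time, the measured TCP pose, the force, the opening and the grip force at its end. only (a regular expression) keeps the lines of the reply that match it, lines (a string "A,B") keeps lines A to B, and quiet returns only ok. Input that does not fit is refused with a message, and nothing moves.
- arm.get_state(): the state, without advancing time (a new reading comes with each control period).
- viewer.grab_frame(name): name is "scene" or "top"; returns the picture (384x512x3 uint8, red, green, blue); there is no depth.
- viewer.get_calibration(name): a dict with "camera_matrix" (3x3 intrinsics, pixels), "position" and "orientation" of the camera in the world. Camera axes: x right, y up, looking along -z (the intrinsics and any distortion apply to the point x, -y, -z); pixel columns grow to the right and rows downward; lengths in mm; the calibration is good to about 2 mm. A picture is of the moment at which its call begins. get_calibration takes no time and is no camera call.
- arm.finish_job(): hands the job in; it is judged then, once.
The state is a dict: "time_s": time; "joint_pos": joint angles; "dq": joint speeds; "joint_efforts": joint torques, N m; "ee_pos": TCP position; "tcp_rot": TCP orientation; "ft_force": force on the tool from outside, world axes, zero at the start; "wrist_torque": the same for the moment, N m; "opening": finger opening in mm; "grasp_force": force on a finger pad.
Only numpy, scipy, OpenCV 4.12 (cv2) and the standard library are available. Lean on these libraries where they do the work, as an engineer would, in place of code of your own. Each camera call takes 0.05 s, during which the arm holds its last target. There are 200 camera calls.

TASK

Check in the backup drive: take the taller drive, the one with the paper bar-code label, out of the wooden rack and slide it upright and fully home into the slot of the black dock, label to the dock's front, and let go of it. Then draw the hand scanner out of its holder and finish while holding it in the gripper, raised clear of everything, tipped to about 45 degrees with its nose pointing forward and down at the middle of the label, about 10 cm from it. Do not let go of the scanner or put it down at the end, and leave the other things on the desk where they are.

Things in the scene. Friction and masses are not known exactly. Their poses are not given: they have to be found in the camera images.
- drive: The backup drive: a bare aluminium slab standing on edge, 15 mm thick (its x) x 76 mm wide (its y) x 110 mm tall (its z, up), 0.2 kg, with a white 50 x 40 mm bar-code label on its -x broad face, facing the robot's side at the start. It is the taller of two drives in the rack. Origin: centre of the lower edge face. It can be pinched across its thickness from above.
- label (a point): The middle of the bar-code label, on the drive's -x face, 75 mm above the drive's lower edge; axes as the drive's.
- short_drive: A spare drive to be left alone: same thickness and width, only 75 mm tall, no label. It stands in the other slot of the rack. Origin: centre of the lower edge face.
- rack: Fixed light wooden block, 150 (x) x 110 (y) x 40 mm high, with two loose slots, each 21 mm (x) x 82 mm (y), 30 mm deep (floor 10 mm above the desk), centred 30 mm either side of its middle along its x. Either drive may stand in either slot. Origin: centre of the underside, on the desk.
- dock: Fixed black drive dock, a block 100 (x) x 120 (y) x 60 mm high with one slot in the middle of its top: 18 mm (x) x 79 mm (y), 45 mm deep (floor 15 mm above the desk), mouth chamfered 2 mm. A thin aluminium strip and a small white lamp mark its front, the -x face towards the robot. A drive fully home stands 65 mm out of it. Origin: centre of the underside, on the desk.
- holder: Fixed grey scanner holder: an open-topped square cup on a 100 x 90 x 8 mm foot. The cup is 58 (x) x 52 (y) mm outside and 48 x 42 mm inside, rim 53 mm and inner floor 8 mm above the desk. Origin: centre of the underside, on the desk.
- scanner: The hand scanner, 0.16 kg, 160 mm long along its z: black head 40 (x) x 34 (y) x 45 mm at the nose end, grey grip 30 (x) x 26 (y) mm from 45 to 160 mm. It stands nose down in the holder, upright, turned as the holder is. Origin: the centre of the nose face; z runs from the nose up the grip, so it looks along its -z. The grip can be pinched across y (26 mm) or x from above.
- nose (a point): The centre of the scanner's nose face, the same point as the scanner's origin.
- mouse: Black computer mouse, 105 x 60 x 33 mm, leave alone. Origin: underside centre.
- stapler: Black stapler, 130 x 36 x 59 mm, leave alone. Origin: underside centre.
- tape: Tape dispenser, 150 x 55 x 82 mm, leave alone. Origin: underside centre.
- mug: White mug, 82 mm wide, 95 mm tall, leave alone. Origin: underside centre.
- calculator: Grey calculator lying flat, 150 x 85 x 20 mm, leave alone. Origin: underside centre.
- jar: Small clear jar with a black cap, 60 mm wide, 75 mm tall, leave alone. Origin: underside centre.

How it is judged:
By the outcome, as a careful person would: the job done as asked, in the order asked, and still so for the second after the job is handed in, while the arm keeps its last pose, push and grip.
It also fails if it takes over 69 s, if anything falls off the work surface, if the arm or the gripper's body presses on something with over 40 N, if the wrist force passes 120 N, or if a joint passes its speed limit or range.

## Working session

There is one attempt and no reset: what is moved stays moved. The work goes in short steps, Python scripts to look and compute and a tool call to move; the robot and the scene stay as the last step left them, time stands still between calls to the robot, and variables do not carry over. Pictures are saved under pics/ and viewed, at most 10 in all, crops included, and the job is handed in when it is done.

```bash
ls; mkdir -p pics; python3 - <<'E'
from bench import arm, viewer
import cv2
for n in("scene","top"):
    im=viewer.grab_frame(n); cv2.imwrite(f"pics/{n}0.png",cv2.cvtColor(im,cv2.COLOR_RGB2BGR)); print(n,viewer.get_calibration(n))
print(arm.get_state(),arm.nose_length)
E
```

```text
bench.py
pics
scene {'camera_matrix': array([[494.50824725,   0.        , 256.50816974],
       [  0.        , 494.50824725, 194.82621862],
       [  0.        ,   0.        ,   1.        ]]), 'position': array([1583.4983093 ,  604.45202254, 1381.32023704]), 'orientation': array([0.45515113, 0.18642155, 0.31823084, 0.81044037])}
top {'camera_matrix': array([[395.11658781,   0.        , 255.05815018],
       [  0.        , 395.11658781, 197.3023827 ],
       [  0.        ,   0.        ,   1.        ]]), 'position': array([ 438.34848075,  -14.2781159 , 1458.64507241]), 'orientation': array([ 0.71205284,  0.02834123, -0.02861283, -0.70096992])}
{'time_s': 0.1, 'joint_pos': array([ 1.03597692e+00,  1.50914550e-01,  1.43796441e+00, -1.32470381e-05,
        1.55378989e+00, -1.33986430e-01]), 'dq': array([-0.0008763 , -0.00028484, -0.00245618,  0.00101537,  0.00432822,
       -0.00067709]), 'joint_efforts': array([ 5.29996163e-03, -7.14374185e+01, -5.71795642e+01, -9.16484305e-05,
        7.28410479e-03, -8.06110575e-05]), 'ee_pos': array([224.26678709, 529.24051073, 249.74930765]), 'tcp_rot': array([-1.70351559e-04,  1.99077359e-01,  9.79983630e-01, -5.10466222e-04]), 'ft_force': array([-0.08225973, -0.55401635, -0.31967869]), 'wrist_torque': array([0.03798434, 0.02895731, 0.0321227 ]), 'grasp_force': 0.0, 'opening': 85.12582618833025} 19.0
```

View pics/scene0.png

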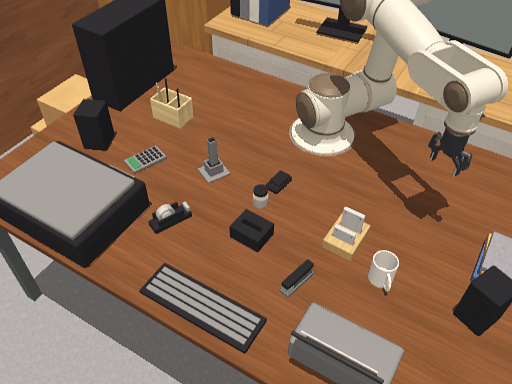

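View pics/top0.png

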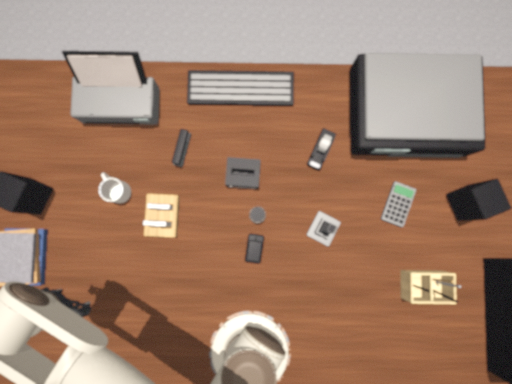

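The scene view shows the rack near (347,235), the dock at (252,230) and the holder at (213,165). In the top view they are at (160,215), (243,173) and (324,228). I'll enlarge these areas.

```bash
python3 - <<'E'
import cv2,numpy as np
s=cv2.imread("pics/scene0.png");t=cv2.imread("pics/top0.png")
def c(im,u,v):return cv2.resize(im[v-32:v+32,u-32:u+32],(256,256),interpolation=cv2.INTER_CUBIC)
cv2.imwrite("pics/c0.png",np.vstack([np.hstack([c(s,347,232),c(s,252,230),c(s,213,160)]),np.hstack([c(t,160,215),c(t,243,173),c(t,324,228)])]))
E
```

```text
(no output)
```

View pics/c0.png

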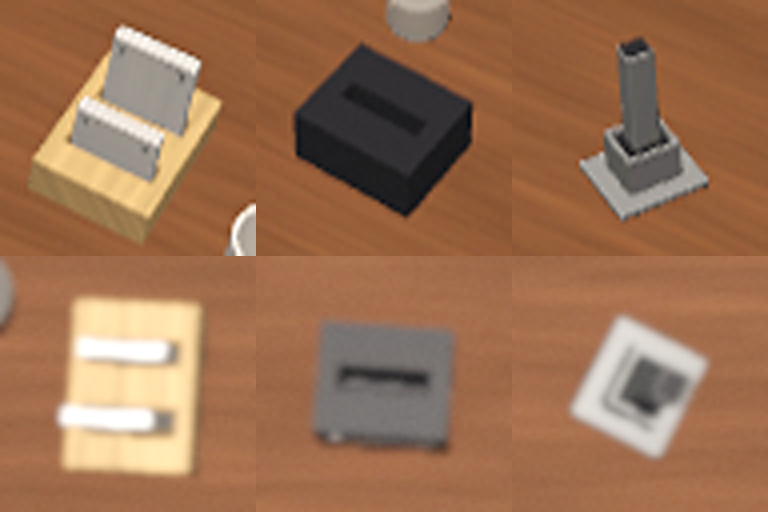

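The taller drive stands in the rack's near (-x) slot, at crop (110,415), and leans or sits loosely there. The dock is nearly aligned with the axes, with its strip at the near side. The holder is turned about 25-30 degrees.

```bash
cat > h.py <<'E'
import cv2,numpy as np
from scipy.spatial.transform import Rotation as R
from bench import arm, viewer
def cast(cam,uv,z):
    c=viewer.get_calibration(cam);K=c["camera_matrix"];q=c["orientation"]
    d=np.c_[np.asarray(uv,float).reshape(-1,2),np.ones(len(np.reshape(uv,(-1,2))))]@np.linalg.inv(K).T
    d=R.from_quat(q[[1,2,3,0]]).apply(d*[1,-1,-1]); p=c["position"]
    return (p+d*((z-p[2])/d[:,2])[:,None])[:,:2]
def blob(cam,im,box,f,z,S=6):
    """largest blob of mask f(float BGR) in box u0,v0,u1,v1; rect on plane z"""
    u0,v0,u1,v1=box
    b=cv2.resize(im[v0:v1,u0:u1],None,fx=S,fy=S,interpolation=cv2.INTER_CUBIC).astype(int)
    m=f(b).astype(np.uint8)
    cs=cv2.findContours(m,cv2.RETR_EXTERNAL,cv2.CHAIN_APPROX_NONE)[0]
    c=max(cs,key=cv2.contourArea)[:,0].astype(float)
    uv=(c+.5)/S-.5+[u0,v0]
    w=cast(cam,uv,z); r=cv2.minAreaRect(w.astype(np.float32))
    return r,cv2.boxPoints(r),uv
E
python3 - <<'E'
from h import *
np.set_printoptions(precision=1,suppress=True)
t=cv2.imread("pics/top0.png");s=cv2.imread("pics/scene0.png")
white=lambda b:(b.min(2)>190)
print("drive top T",blob("top",t,(138,212,172,235),white,120)[0])
print("drive sh  T",blob("top",t,(138,195,178,212),white,85)[0])
print("drive top S",blob("scene",s,(335,200,372,222),lambda b:b.min(2)>205,120)[0])
wood=lambda b:(b[...,1]>135)
print("rack T",blob("top",t,(138,185,185,245),wood,40)[0])
gray=lambda b:(b[...,2]-b[...,0]<22)
print("dock T",blob("top",t,(220,150,268,195),gray,60)[0])
print("slot T",blob("top",t,(228,164,260,184),lambda b:b.max(2)<62,60)[0])
print("slot S",blob("scene",s,(270-40,246-30,270+5,246+5),lambda b:b.max(2)<30,60)[0])
print("foot T",blob("top",t,(305,205,345,250),gray,8)[0])
print(t[165:183,243].tolist()); print(s[205:245,252].max(1).tolist())
E
```

```text
drive top T ((454.48065185546875, 325.5458984375), (79.76451110839844, 21.202312469482422), 87.47203063964844)
drive sh  T ((514.6257934570312, 323.5754699707031), (81.0817642211914, 21.807519912719727), 87.61016082763672)
drive top S ((451.0390930175781, 328.0037536621094), (74.89488983154297, 14.921651840209961), 86.88883972167969)
rack T ((484.4482421875, 327.8705139160156), (125.83922576904297, 159.55886840820312), 88.02944946289062)
dock T ((638.1469116210938, 32.18758010864258), (115.39202880859375, 103.24610900878906), 86.5760269165039)
slot T ((646.3176879882812, 32.13493728637695), (74.19925689697266, 8.34438419342041), 86.35160064697266)
slot S ((663.482421875, 104.9853286743164), (21.138572692871094, 124.27531433105469), 86.85713958740234)
foot T ((446.1398620605469, -264.7532043457031), (89.70317840576172, 99.43791198730469), 63.12836837768555)
[[113, 114, 119], [115, 116, 122], [111, 112, 117], [98, 100, 105], [73, 75, 78], [48, 47, 48], [47, 49, 51], [79, 80, 82], [104, 106, 111], [110, 109, 115], [109, 111, 115], [115, 115, 119], [117, 117, 122], [119, 121, 124], [118, 119, 123], [117, 118, 121], [114, 116, 120], [115, 116, 121]]
[155, 152, 149, 151, 153, 153, 137, 84, 49, 50, 50, 51, 51, 51, 51, 51, 51, 47, 35, 32, 32, 31, 34, 48, 52, 50, 51, 51, 51, 51, 50, 51, 52, 47, 36, 31, 32, 31, 31, 33]
```

```bash
python3 - <<'E'
from h import *
t=cv2.imread("pics/top0.png");s=cv2.imread("pics/scene0.png")
P=lambda n,r:print(n,np.round(r[0],1),np.round(r[1],1),round(r[2],2))
for th in(70,80,90):P("slot T",blob("top",t,(230,164,257,184),lambda b:b.max(2)<th,60)[0])
for th in(38,41,44):P("slot S",blob("scene",s,(270-34,218,270-12,237),lambda b:b.max(2)<th,60)[0])
P("docktop S",blob("scene",s,(225,205,280,260),lambda b:(b.max(2)<100)&(b.max(2)>41),60)[0])
for th in(190,205,220):
  P("drv T",blob("top",t,(138,212,172,235),lambda b:b.min(2)>th,120)[0])
  P("drv S",blob("scene",s,(335,200,372,222),lambda b:b.min(2)>th,120)[0])
r=blob("scene",s,(200,130,235,195),lambda b:(b[...,2]-b[...,0]<22)&(b.max(2)>40),8);
uv=r[2];P("foot+ S",r[0])
for k in(uv[:,0].argmin(),uv[:,0].argmax(),uv[:,1].argmax()):print(uv[k],cast("scene",uv[k],8))
print("foot T",np.round(blob("top",t,(305,205,345,250),lambda b:(b[...,2]-b[...,0]<22),8)[1],1))
# scanner top
r=blob("scene",s,(200,130,235,195),lambda b:(b.max(2)<55),168);P("scantop S",r[0])
print(s[140:150,210:224].max(2))
E
```

```text
slot T [646.4  32.3] [76.  10.4] 85.82
slot T [646.1  32.7] [78.9 13.2] 86.95
slot T [646.2  32.7] [81.3 16.1] 87.87
slot S [640.4  29.9] [69.1 17.8] 87.08
slot S [640.2  29.8] [70.1 19.1] 87.54
slot S [640.3  29.8] [71.8 21.1] 87.1
docktop S [658.8  45.5] [145.4 137.8] 86.5
drv T [454.5 325.5] [79.8 21.2] 87.47
drv S [451.3 328. ] [75.7 16.5] 86.98
drv T [454.  325.4] [78.  19.2] 87.92
drv S [451. 328.] [74.9 14.9] 86.89
drv T [454.  325.4] [75.8 17. ] 87.92
drv S [450.8 327.7] [74.1 13.9] 86.88
foot+ S [ 397.6 -315.8] [256.  111.8] 49.81
[199.58333333 168.08333333] [[ 460.91453968 -318.77717821]]
[229.25       173.91666667] [[ 426.24047093 -199.37763099]]
[208.08333333 182.41666667] [[ 509.40455516 -243.4751573 ]]
foot T [[ 381.5 -282.3]
 [ 470.2 -327.2]
 [ 510.8 -247.2]
 [ 422.1 -202.3]]
scantop S [ 442.6 -264.2] [14.8 20.7] 59.71
[[ 49  49  47  40  59 101 146 152 151 149 149 148 145 145]
 [ 43  35  90 152 131  99 114 155 152 152 152 151 149 148]
 [126 140 113 128 116  95 100 160 155 153 152 152 153 151]
 [115 120 101  91  93  92 103 159 156 154 152 151 152 151]
 [ 98  92  93  94  95  93 102 155 152 153 155 156 152 151]
 [100  94  95  94  95  94  92 153 149 150 151 152 154 156]
 [102  95  95  96  95  94  89 155 150 149 148 148 150 152]
 [101  94  95  96  95  94  89 154 150 151 150 149 148 148]
 [100  94  95  95  94  94  92 156 151 149 150 149 149 149]
 [100  95  94  95  96  94  92 144 156 152 151 149 149 150]]
```

```bash
cat >> h.py <<'E'
def to(x,y,z,yaw,pitch=0):
    """tool-axis delta to TCP target; yaw deg = world heading of tool y; pitch deg = tilt of tool z from down toward heading yaw-90+180.."""
    s=arm.get_state();q=s["tcp_rot"];A=R.from_quat(np.r_[q[1:],q[0]])
    a=np.radians(yaw);Y=np.array([np.cos(a),np.sin(a),0]);Z=np.array([0,0,-1.]);X=np.cross(Y,Z)
    B=R.from_matrix(np.c_[X,Y,Z])*R.from_euler('y',pitch,degrees=True)
    print("t",round(s["time_s"],2),"pos",s["ee_pos"].round(1),"d(tool now)",A.inv().apply(np.array([x,y,z])-s["ee_pos"]).round(1),
     "rv",(A.inv()*B).as_rotvec().round(3),"d(tool after)",B.inv().apply(np.array([x,y,z])-s["ee_pos"]).round(1),"q",s["joint_pos"].round(2),"F",s["ft_force"].round(1),"open",round(s["opening"],1),"g",round(s["grasp_force"],1))
E
python3 -c "
from h import *
to(452.5,326.7,200,-3)
t=cv2.imread('pics/top0.png');s=cv2.imread('pics/scene0.png')
P=lambda n,r:print(n,np.round(r[0],1),np.round(r[1],1),round(r[2],2))
k=np.ones((15,15),np.uint8)
P('docktop S',blob('scene',s,(225,205,280,242),lambda b:cv2.morphologyEx(cv2.morphologyEx(((b.max(2)<95)&(b.max(2)>41)).astype(np.uint8),cv2.MORPH_CLOSE,np.ones((31,31),np.uint8)),cv2.MORPH_OPEN,np.ones((41,41),np.uint8)),60)[0])
"
```

```text
t 0.1 pos [224.3 529.2 249.7] d(tool now) [-289.2  -97.4   49.8] rv [-1.000e-03  1.000e-03  1.222e+00] d(tool after) [-190.3  238.5   49.7] q [ 1.04  0.15  1.44 -0.    1.55 -0.13] F [-0.1 -0.6 -0.3] open 85.1 g 0.0
docktop S [643.9  46.3] [144.5 107.3] 85.75
```

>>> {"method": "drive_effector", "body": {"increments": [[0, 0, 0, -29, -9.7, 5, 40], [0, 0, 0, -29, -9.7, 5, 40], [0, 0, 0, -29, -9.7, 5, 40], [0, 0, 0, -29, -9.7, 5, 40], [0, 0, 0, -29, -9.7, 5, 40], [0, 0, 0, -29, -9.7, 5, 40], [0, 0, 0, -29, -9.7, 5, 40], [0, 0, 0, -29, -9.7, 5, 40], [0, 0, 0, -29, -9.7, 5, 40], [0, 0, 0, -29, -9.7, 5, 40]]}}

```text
refused: increments[0]: [0, 0, 0, -29, -9.7, 5, 40] is not of type 'object' (schema: type "object"). Nothing was moved.
```

Wrong form. The message asks for a list of objects, one for each row, so I'll send the same numbers that way.

>>> {"method": "drive_effector", "body": {"increments": [{"d": [-29, -9.7, 5], "finger_gap": 40}, {"d": [-29, -9.7, 5], "finger_gap": 40}, {"d": [-29, -9.7, 5], "finger_gap": 40}, {"d": [-29, -9.7, 5], "finger_gap": 40}, {"d": [-29, -9.7, 5], "finger_gap": 40}, {"d": [-29, -9.7, 5], "finger_gap": 40}, {"d": [-29, -9.7, 5], "finger_gap": 40}, {"d": [-29, -9.7, 5], "finger_gap": 40}, {"d": [-29, -9.7, 5], "finger_gap": 40}, {"d": [-29, -9.7, 5], "finger_gap": 40}]}}

```text
time_s: 0.93
ee_pos: [454.4, 325.7, 199.8]
tcp_rot: [-0.0, 0.199, 0.98, -0.0]
ft_force: [0.3, 1.1, -0.6]
opening: 39.9
grasp_force: 0.0
```

>>> {"method": "drive_effector", "body": {"increments": [{"r": [0, 0, 0.122], "finger_gap": 40}, {"r": [0, 0, 0.122], "finger_gap": 40}, {"r": [0, 0, 0.122], "finger_gap": 40}, {"r": [0, 0, 0.122], "finger_gap": 40}, {"r": [0, 0, 0.122], "finger_gap": 40}, {"r": [0, 0, 0.122], "finger_gap": 40}, {"r": [0, 0, 0.122], "finger_gap": 40}, {"r": [0, 0, 0.122], "finger_gap": 40}, {"r": [0, 0, 0.122], "finger_gap": 40}, {"r": [0, 0, 0.122], "finger_gap": 40}, {"finger_gap": 40}, {"finger_gap": 40}]}}

```text
time_s: 1.93
ee_pos: [453.4, 326.9, 200.0]
tcp_rot: [-0.0, 0.723, 0.691, -0.0]
ft_force: [0.0, -1.0, 0.5]
opening: 40.2
grasp_force: 0.0
```

```bash
python3 -c "
from h import *
to(452.5,326.7,109,-3)"
```

```text
t 1.93 pos [453.4 326.9 200. ] d(tool now) [-0.2 -0.9 91. ] rv [-0.     0.     0.006] d(tool after) [-0.2 -0.9 91. ] q [ 0.49  0.14  1.55 -0.    1.45  0.53] F [ 0.  -1.   0.5] open 40.2 g 0.0
```

>>> {"method": "drive_effector", "body": {"increments": [{"d": [0, -0.9, 25], "finger_gap": 40}, {"d": [0, 0, 25], "finger_gap": 40}, {"d": [0, 0, 20], "finger_gap": 40}, {"d": [0, 0, 15], "finger_gap": 40}, {"d": [0, 0, 6], "finger_gap": 40}, {"finger_gap": 40}, {"finger_gap": 10}, {"finger_gap": 5}, {"finger_gap": 5}, {"finger_gap": 5}, {"finger_gap": 5}, {"finger_gap": 5}], "force": 50}}

```text
time_s: 2.93
ee_pos: [453.2, 327.3, 110.5]
tcp_rot: [0.0, 0.724, 0.689, 0.001]
ft_force: [1.6, 0.3, 6.6]
opening: 14.1
grasp_force: 51.0
```

>>> {"method": "drive_effector", "body": {"increments": [{"finger_gap": 5}, {"d": [0, 0, -10], "finger_gap": 5}, {"d": [0, 0, -20], "finger_gap": 5}, {"d": [0, 0, -20], "finger_gap": 5}, {"d": [0, 0, -25], "finger_gap": 5}, {"d": [0, 0, -25], "finger_gap": 5}, {"d": [0, 0, -15], "finger_gap": 5}, {"finger_gap": 5}]}}

```text
time_s: 3.6
ee_pos: [453.4, 327.4, 228.5]
tcp_rot: [0.001, 0.724, 0.689, 0.002]
ft_force: [0.6, -0.0, -1.6]
opening: 14.4
grasp_force: 49.8
```

```bash
python3 - <<'E'
from h import *
to(641.2,33,260,-3)
t=viewer.grab_frame("top")[...,::-1];s=viewer.grab_frame("scene")[...,::-1]
cv2.imwrite("pics/t1.png",t);cv2.imwrite("pics/s1.png",s)
c=lambda im,u,v:cv2.resize(im[v-40:v+40,u-40:u+40],(400,400),interpolation=cv2.INTER_CUBIC)
cv2.imwrite("pics/c1.png",np.hstack([c(s,350,205),c(t,160,215)]))
E
```

```text
t 3.6 pos [453.4 327.4 228.5] d(tool now) [-284.6  202.4  -31.4] rv [ 0.004 -0.003  0.003] d(tool after) [-284.2  203.   -31.5] q [ 0.49  0.12  1.51 -0.    1.5   0.54] F [ 0.6 -0.  -1.6] open 14.4 g 49.8
```

View pics/c1.png

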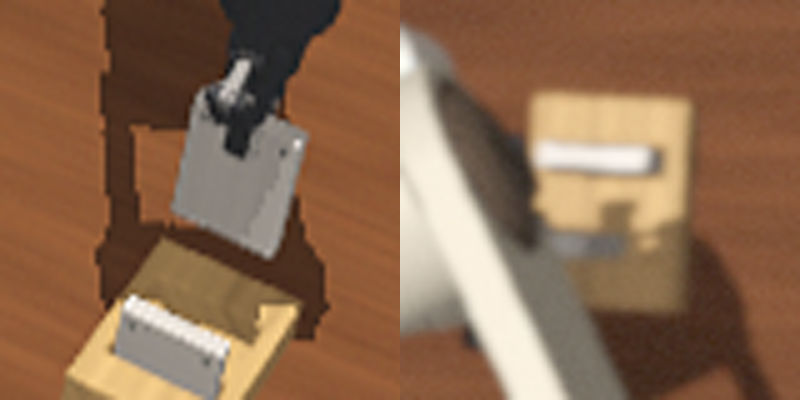

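The tall drive is held upright and square in the jaws, clear of the rack. The short drive is undisturbed in its slot.

>>> {"method": "drive_effector", "body": {"increments": [{"d": [-23.7, 16.9, 0], "finger_gap": 5}, {"d": [-23.7, 16.9, 0], "finger_gap": 5}, {"d": [-23.7, 16.9, 0], "finger_gap": 5}, {"d": [-23.7, 16.9, 0], "finger_gap": 5}, {"d": [-23.7, 16.9, 0], "finger_gap": 5}, {"d": [-23.7, 16.9, 0], "finger_gap": 5}, {"d": [-23.7, 16.9, 0], "finger_gap": 5}, {"d": [-23.7, 16.9, 0], "finger_gap": 5}, {"d": [-23.7, 16.9, 0], "finger_gap": 5}, {"d": [-23.7, 16.9, 0], "finger_gap": 5}, {"d": [-23.7, 16.9, 0], "finger_gap": 5}, {"d": [-23.7, 16.9, 0], "finger_gap": 5}]}}

```text
time_s: 4.7
ee_pos: [641.0, 31.5, 222.5]
tcp_rot: [-0.001, 0.725, 0.689, -0.001]
ft_force: [0.2, -0.4, -1.9]
opening: 14.1
grasp_force: 49.7
```

>>> {"method": "drive_effector", "body": {"increments": [{"d": [0, 0, 20], "finger_gap": 5}, {"d": [0, 0, 15], "finger_gap": 5}, {"finger_gap": 5}, {"finger_gap": 5}]}}

```text
time_s: 5.03
ee_pos: [640.2, 32.9, 187.7]
tcp_rot: [-0.001, 0.725, 0.689, -0.001]
ft_force: [0.6, 1.2, -2.8]
opening: 14.1
grasp_force: 49.6
```

```bash
python3 - <<'E'
from h import *
to(641.2,33,180,-3)
t=viewer.grab_frame("top")[...,::-1];s=viewer.grab_frame("scene")[...,::-1]
cv2.imwrite("pics/t2.png",t);cv2.imwrite("pics/s2.png",s)
c=lambda im,u,v:cv2.resize(im[v-40:v+40,u-40:u+40],(400,400),interpolation=cv2.INTER_CUBIC)
cv2.imwrite("pics/c2.png",np.hstack([c(s,252,210),c(t,243,173)]))
E
```

```text
t 5.03 pos [640.2  32.9 187.7] d(tool now) [0.2 1.  7.7] rv [-0.003  0.     0.002] d(tool after) [0.2 1.  7.7] q [-0.07  0.32  1.36 -0.    1.47 -0.02] F [ 0.6  1.2 -2.8] open 14.1 g 49.6
```

View pics/c2.png

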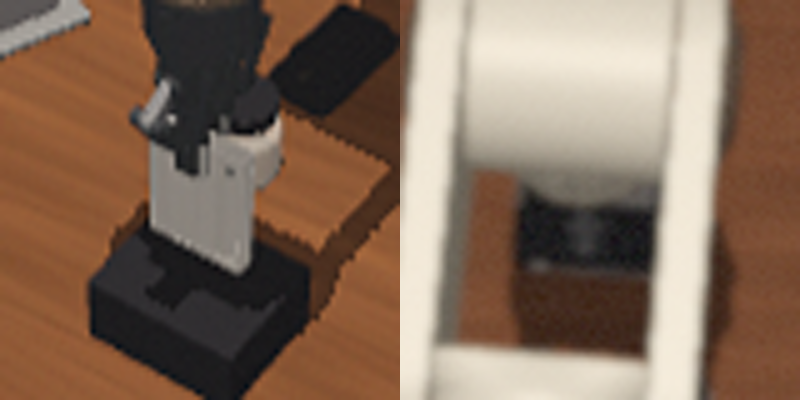

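```bash
python3 - <<'E'
from h import *
s=cv2.imread("pics/scene0.png");s2=cv2.imread("pics/s2.png")
def poly(im,box,f,e,S=6):
    uv=blob("scene",im,box,f,0)[2]; h=cv2.convexHull(uv.astype(np.float32))
    return cv2.approxPolyDP(h,e,True)[:,0]
p=poly(s,(222,203,280,255),lambda b:b.max(2)<95,1.2)
for q,w in zip(p,cast("scene",p,60)):print("dock",q.round(1),w.round(1))
p=poly(s2,(236,195,266,230),lambda b:b.min(2)>105,1.0)
for q,w in zip(p,cast("scene",p,87.2)):print("drive",q.round(1),w.round(1))
# drive lower edge in s1 / reference in rack top for scale
E
```

```text
dock [245.8 208.6] [587.3 -21.6]
dock [273.6 223.6] [595.7  97.8]
dock [273.2 233.4] [634.4 118.5]
dock [257.4 251.8] [729.4 112.4]
dock [229.4 235.8] [721.5  -3.4]
dock [229.4 225.4] [683.3 -28.5]
drive [265.4 195.8] [518.4  18.7]
drive [265.4 205.2] [558.   41.9]
drive [259.8 223.4] [640.2  67.7]
drive [241.9 214.6] [638.4  -5.3]
drive [241.9 198.2] [573.1 -46.5]
drive [253.8 195.9] [541.1 -16.5]
```

```bash
python3 - <<'E'
from h import *
s2=cv2.imread("pics/s2.png")
uv=blob("scene",s2,(236,195,266,232),lambda b:b.min(2)>75,0)[2]
print(s2[205:230,250].min(1),s2[215,236:266].min(1))
low=[]
for u in np.arange(244,259,1.):
    c=uv[abs(uv[:,0]-u)<.1]; low.append((u,c[:,1].max()))
low=np.array(low);print(low[:,1].round(1))
k=np.polyfit(low[:,0],low[:,1],1)
for z in(85,87.2,90):
  w=cast("scene",np.c_[[242,260.5],np.polyval(k,[242,260.5])],z);print(z,w.round(1),np.degrees(np.arctan2(*(w[1]-w[0])[::-1])).round(1))
print(uv[:,0].min())
for v in(203,207,211,214,217,220):
    r=uv[abs(uv[:,1]-v)<.1][:,0];print(v,r.min().round(2),r.max().round(2))
E
```

```text
[ 88 121 127 125 126 126 127 126 125 124 124 124 124 128  98  48  24  27
  27  27  26  26  25  42  47] [ 37  26  30  30  26  20  92 114 129 126 125 125 125 124 124 124 127 126
 126 123 123 125 126 126 126 125  78  27  28  30]
[216.1 216.8 217.4 218.1 218.4 219.2 219.4 220.1 220.8 221.1 221.9 222.1
 222.9 223.2 223.9]
85 [[639.   -4.6]
 [644.3  73.2]] 86.1
87.2 [[640.6  -3.6]
 [645.9  74.1]] 86.1
90 [[642.6  -2.3]
 [648.   75.2]] 86.1
241.25
203 241.25 265.42
207 241.42 264.58
211 241.58 262.58
214 241.58 261.92
217 245.25 261.92
220 250.75 261.58
```

>>> {"method": "drive_effector", "body": {"increments": [{"d": [0.6, 2.1, 10], "finger_gap": 5}, {"d": [0, 0, 10], "finger_gap": 5}, {"d": [0, 0, 4], "finger_gap": 5}, {"d": [0, 0, 2], "finger_gap": 5}, {"d": [0, 0, 2], "finger_gap": 5}, {"d": [0, 0, 2], "finger_gap": 5}, {"finger_gap": 5}]}}

```text
time_s: 5.72
ee_pos: [643.0, 33.3, 159.1]
tcp_rot: [-0.0, 0.725, 0.689, -0.0]
ft_force: [-0.5, -0.9, -2.6]
opening: 14.2
grasp_force: 49.7
```

```bash
python3 - <<'E'
from h import *
to(642.3,33.6,115.5,-3)
s=viewer.grab_frame("scene")[...,::-1];cv2.imwrite("pics/s3.png",s)
cv2.imwrite("pics/c3.png",cv2.resize(s[185:255,217:287],(560,560),interpolation=cv2.INTER_CUBIC))
E
```

```text
t 5.72 pos [643.   33.3 159.1] d(tool now) [ 0.3 -0.7 43.6] rv [-0.     0.     0.002] d(tool after) [ 0.3 -0.7 43.6] q [-0.07  0.34  1.39 -0.    1.41 -0.02] F [-0.5 -0.9 -2.6] open 14.2 g 49.7
```

View pics/c3.png

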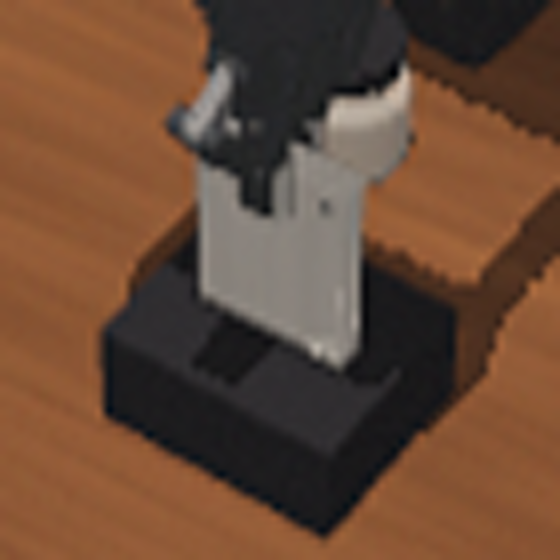

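The drive's lower edge, at crop (200,300)-(345,365), lies over the slot and shows no contact force. I'll keep going down slowly.

>>> {"method": "drive_effector", "body": {"increments": [{"d": [0, -0.4, 2], "finger_gap": 5}, {"d": [0, 0, 2], "finger_gap": 5}, {"d": [0, 0, 2], "finger_gap": 5}, {"finger_gap": 5}]}}

```text
time_s: 6.1
ee_pos: [642.5, 33.3, 152.8]
tcp_rot: [-0.0, 0.725, 0.689, -0.0]
ft_force: [0.3, 0.3, -2.5]
opening: 14.3
grasp_force: 49.8
```

```bash
python3 -c "
from h import *
to(642.3,33.6,115.5,-3)"
```

```text
t 6.1 pos [642.5  33.3 152.8] d(tool now) [ 0.3 -0.2 37.3] rv [-0.001  0.     0.002] d(tool after) [ 0.3 -0.2 37.3] q [-0.07  0.34  1.4  -0.    1.4  -0.02] F [ 0.3  0.3 -2.5] open 14.3 g 49.8
```

It has entered the slot freely, so I continue.

>>> {"method": "drive_effector", "body": {"increments": [{"d": [0, 0, 4], "finger_gap": 5}, {"d": [0, 0, 4], "finger_gap": 5}, {"d": [0, 0, 4], "finger_gap": 5}, {"d": [0, 0, 4], "finger_gap": 5}, {"d": [0, 0, 4], "finger_gap": 5}, {"finger_gap": 5}]}}

```text
time_s: 6.6
ee_pos: [642.3, 33.3, 132.1]
tcp_rot: [-0.0, 0.725, 0.689, -0.001]
ft_force: [0.7, 0.6, -1.9]
opening: 13.9
grasp_force: 49.7
```

>>> {"method": "drive_effector", "body": {"increments": [{"d": [0, 0, 4], "finger_gap": 5}, {"d": [0, 0, 4], "finger_gap": 5}, {"d": [0, 0, 4], "finger_gap": 5}, {"d": [0, 0, 2], "finger_gap": 5}, {"finger_gap": 5}, {"finger_gap": 5}]}}

```text
time_s: 7.1
ee_pos: [642.7, 33.3, 119.2]
tcp_rot: [-0.0, 0.725, 0.689, -0.0]
ft_force: [-0.7, -1.0, -1.8]
opening: 13.8
grasp_force: 49.8
```

```bash
python3 -c "
from h import *
to(642.3,33.6,115.5,-3)"
```

```text
t 7.1 pos [642.7  33.3 119.2] d(tool now) [ 0.3 -0.4  3.7] rv [-0.     0.     0.002] d(tool after) [ 0.3 -0.4  3.7] q [-0.07  0.36  1.44 -0.    1.34 -0.02] F [-0.7 -1.  -1.8] open 13.8 g 49.8
```

>>> {"method": "drive_effector", "body": {"increments": [{"d": [0, 0, 1.5], "finger_gap": 5}, {"d": [0, 0, 1], "finger_gap": 5}, {"d": [0, 0, 1], "finger_gap": 5}, {"finger_gap": 5}]}}

```text
time_s: 7.43
ee_pos: [642.7, 33.3, 115.7]
tcp_rot: [0.0, 0.725, 0.689, -0.0]
ft_force: [0.5, -1.2, -2.2]
opening: 14.0
grasp_force: 49.9
```

>>> {"method": "drive_effector", "body": {"increments": [{"d": [0, 0, 1], "finger_gap": 5}, {"finger_gap": 5}, {"finger_gap": 5}]}}

```text
time_s: 7.68
ee_pos: [642.9, 33.2, 115.6]
tcp_rot: [0.0, 0.725, 0.689, 0.0]
ft_force: [-1.1, -0.6, 5.0]
opening: 13.9
grasp_force: 50.8
```

Contact came exactly at the expected depth, so the drive is home. I'll release and rise.

>>> {"method": "drive_effector", "body": {"increments": [{"finger_gap": 40}, {"finger_gap": 40}, {"finger_gap": 40}, {"finger_gap": 40}, {"d": [0, 0, -10], "finger_gap": 40}, {"d": [0, 0, -20], "finger_gap": 40}, {"d": [0, 0, -30], "finger_gap": 40}, {"d": [0, 0, -35], "finger_gap": 40}, {"d": [0, 0, -30], "finger_gap": 40}, {"finger_gap": 40}]}}

```text
time_s: 8.52
ee_pos: [644.1, 33.3, 247.5]
tcp_rot: [0.003, 0.725, 0.689, 0.003]
ft_force: [1.7, -0.2, 0.8]
opening: 39.7
grasp_force: 0.0
```

```bash
python3 -c "
from h import *
to(446,-264,245,-117);to(446,-264,245,63)"
```

```text
t 8.52 pos [644.1  33.3 247.5] d(tool now) [-306.8 -183.1    0.9] rv [ 0.006 -0.009  1.992] d(tool after) [-41.6 354.8   2.5] q [-0.07  0.29  1.27 -0.    1.57 -0.02] F [ 1.7 -0.2  0.8] open 39.7 g 0.0
t 8.52 pos [644.1  33.3 247.5] d(tool now) [-306.8 -183.1    0.9] rv [ 0.008  0.005 -1.149] d(tool after) [  41.6 -354.8    2.5] q [-0.07  0.29  1.27 -0.    1.57 -0.02] F [ 1.7 -0.2  0.8] open 39.7 g 0.0
```

>>> {"method": "drive_effector", "body": {"increments": [{"d": [-25.5, -15.3, 0], "finger_gap": 60}, {"d": [-25.5, -15.3, 0], "finger_gap": 60}, {"d": [-25.5, -15.3, 0], "finger_gap": 60}, {"d": [-25.5, -15.3, 0], "finger_gap": 60}, {"d": [-25.5, -15.3, 0], "finger_gap": 60}, {"d": [-25.5, -15.3, 0], "finger_gap": 60}, {"d": [-25.5, -15.3, 0], "finger_gap": 60}, {"d": [-25.5, -15.3, 0], "finger_gap": 60}, {"d": [-25.5, -15.3, 0], "finger_gap": 60}, {"d": [-25.5, -15.3, 0], "finger_gap": 60}, {"d": [-25.5, -15.3, 0], "finger_gap": 60}, {"d": [-25.5, -15.3, 0], "finger_gap": 60}]}}

```text
time_s: 9.52
ee_pos: [443.0, -264.1, 240.5]
tcp_rot: [0.0, 0.725, 0.689, -0.0]
ft_force: [1.2, -0.3, -0.0]
opening: 59.9
grasp_force: 0.0
```

>>> {"method": "drive_effector", "body": {"increments": [{"r": [0, 0, -0.115], "finger_gap": 60}, {"r": [0, 0, -0.115], "finger_gap": 60}, {"r": [0, 0, -0.115], "finger_gap": 60}, {"r": [0, 0, -0.115], "finger_gap": 60}, {"r": [0, 0, -0.115], "finger_gap": 60}, {"r": [0, 0, -0.115], "finger_gap": 60}, {"r": [0, 0, -0.115], "finger_gap": 60}, {"r": [0, 0, -0.115], "finger_gap": 60}, {"r": [0, 0, -0.115], "finger_gap": 60}, {"r": [0, 0, -0.115], "finger_gap": 60}, {"finger_gap": 60}, {"finger_gap": 60}]}}

```text
time_s: 10.52
ee_pos: [444.0, -263.1, 240.2]
tcp_rot: [0.0, 0.235, 0.972, -0.0]
ft_force: [0.5, -0.2, 0.7]
opening: 60.3
grasp_force: 0.0
```

```bash
python3 - <<'E'
from h import *
to(445.3,-264,133,63)
t=viewer.grab_frame("top")[...,::-1];s=viewer.grab_frame("scene")[...,::-1]
cv2.imwrite("pics/t4.png",t);cv2.imwrite("pics/s4.png",s)
P=lambda n,r:print(n,np.round(r[0],1),np.round(r[1],1),round(r[2],2))
c=lambda im,u,v:cv2.resize(im[v-35:v+35,u-35:u+35],(400,400),interpolation=cv2.INTER_CUBIC)
cv2.imwrite("pics/c4.png",np.hstack([c(s,213,150),c(s,252,220)]))
P("drv T",blob("top",t,(225,150,262,190),lambda b:b.min(2)>205,125)[0])
E
```

```text
t 10.52 pos [ 444.  -263.1  240.2] d(tool now) [ -1.5  -0.2 107.2] rv [-0.     0.    -0.003] d(tool after) [ -1.6  -0.2 107.2] q [-0.68  0.03  1.59 -0.    1.52 -1.78] F [ 0.5 -0.2  0.7] open 60.3 g 0.0
drv T [642.5  32.1] [74.8 14.7] 86.97
```

View pics/c4.png

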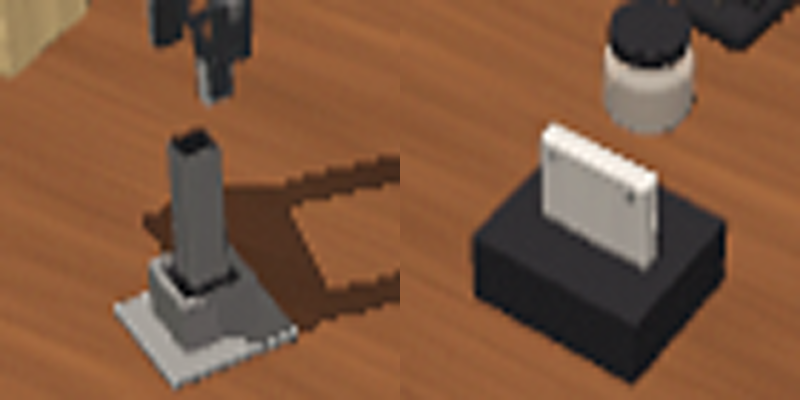

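The drive sits home and upright in the dock (right crop). The gripper is straight above the scanner, whose top is at crop (195,140).

>>> {"method": "drive_effector", "body": {"increments": [{"d": [-1.5, 0, 25], "finger_gap": 60}, {"d": [0, 0, 25], "finger_gap": 60}, {"d": [0, 0, 25], "finger_gap": 60}, {"d": [0, 0, 20], "finger_gap": 60}, {"d": [0, 0, 10], "finger_gap": 60}, {"d": [0, 0, 2], "finger_gap": 60}, {"finger_gap": 20}, {"finger_gap": 15}, {"finger_gap": 15}, {"finger_gap": 15}, {"finger_gap": 15}, {"finger_gap": 15}], "force": 60}}

```text
time_s: 11.62
ee_pos: [445.9, -264.1, 134.3]
tcp_rot: [0.001, 0.233, 0.972, -0.0]
ft_force: [-0.2, 2.1, 7.2]
opening: 25.2
grasp_force: 59.5
```

>>> {"method": "drive_effector", "body": {"increments": [{"finger_gap": 15}, {"finger_gap": 15}, {"d": [0, 0, -5], "finger_gap": 15}, {"d": [0, 0, -15], "finger_gap": 15}, {"d": [0, 0, -20], "finger_gap": 15}, {"d": [0, 0, -25], "finger_gap": 15}, {"d": [0, 0, -25], "finger_gap": 15}, {"d": [0, 0, -25], "finger_gap": 15}, {"d": [0, 0, -25], "finger_gap": 15}, {"d": [0, 0, -20], "finger_gap": 15}, {"d": [0, 0, -10], "finger_gap": 15}, {"finger_gap": 15}]}}

```text
time_s: 12.62
ee_pos: [445.7, -264.1, 305.2]
tcp_rot: [0.002, 0.233, 0.972, -0.001]
ft_force: [0.6, -0.4, -2.3]
opening: 25.1
grasp_force: 59.0
```

```bash
python3 - <<'E'
from h import *
to(475,30,300,87);to(475,30,300,87,45);to(475,30,300,87,-45)
E
```

```text
t 12.62 pos [ 445.7 -264.1  305.2] d(tool now) [107.3 275.4   4.6] rv [-0.002  0.003 -0.418] d(tool after) [-13.9 295.2   5.2] q [-0.68  0.02  1.47 -0.    1.65 -1.78] F [ 0.6 -0.4 -2.3] open 25.1 g 59.0
t 12.62 pos [ 445.7 -264.1  305.2] d(tool now) [107.3 275.4   4.6] rv [ 0.163  0.777 -0.397] d(tool after) [-13.5 295.2  -6.1] q [-0.68  0.02  1.47 -0.    1.65 -1.78] F [ 0.6 -0.4 -2.3] open 25.1 g 59.0
t 12.62 pos [ 445.7 -264.1  305.2] d(tool now) [107.3 275.4   4.6] rv [-0.166 -0.77  -0.396] d(tool after) [ -6.1 295.2  13.5] q [-0.68  0.02  1.47 -0.    1.65 -1.78] F [ 0.6 -0.4 -2.3] open 25.1 g 59.0
```

>>> {"method": "drive_effector", "body": {"increments": [{"d": [9.5, 23.9, 0], "finger_gap": 15}, {"d": [9.5, 23.9, 0], "finger_gap": 15}, {"d": [9.5, 23.9, 0], "finger_gap": 15}, {"d": [9.5, 23.9, 0], "finger_gap": 15}, {"d": [9.5, 23.9, 0], "finger_gap": 15}, {"d": [9.5, 23.9, 0], "finger_gap": 15}, {"d": [9.5, 23.9, 0], "finger_gap": 15}, {"d": [9.5, 23.9, 0], "finger_gap": 15}, {"d": [9.5, 23.9, 0], "finger_gap": 15}, {"d": [9.5, 23.9, 0], "finger_gap": 15}, {"d": [9.5, 23.9, 0], "finger_gap": 15}, {"d": [9.5, 23.9, 0], "finger_gap": 15}]}}

```text
time_s: 13.62
ee_pos: [473.4, 44.8, 301.4]
tcp_rot: [-0.001, 0.233, 0.972, -0.0]
ft_force: [0.5, 0.3, -1.6]
opening: 25.4
grasp_force: 59.4
```

>>> {"method": "drive_effector", "body": {"increments": [{"r": [0, 0, -0.105], "finger_gap": 15}, {"r": [0, 0, -0.105], "finger_gap": 15}, {"r": [0, 0, -0.105], "finger_gap": 15}, {"r": [0, 0, -0.105], "finger_gap": 15}, {"finger_gap": 15}, {"finger_gap": 15}]}}

```text
time_s: 14.12
ee_pos: [473.6, 43.5, 301.8]
tcp_rot: [-0.001, 0.027, 1.0, -0.0]
ft_force: [-0.8, 0.0, -3.1]
opening: 25.5
grasp_force: 59.9
```

```bash
python3 -c "
from h import *
to(475,43.4,250,86.7,-45)"
```

```text
t 14.12 pos [473.6  43.5 301.8] d(tool now) [-1.5 -0.1 51.8] rv [ 0.001 -0.787  0.003] d(tool after) [35.6 -0.1 37.6] q [-0.07 -0.07  1.56 -0.    1.65 -1.59] F [-0.8  0.  -3.1] open 25.5 g 59.9
```

>>> {"method": "drive_effector", "body": {"increments": [{"r": [0, -0.1, 0], "finger_gap": 15}, {"r": [0, -0.1, 0], "finger_gap": 15}, {"r": [0, -0.1, 0], "finger_gap": 15}, {"r": [0, -0.1, 0], "finger_gap": 15}, {"r": [0, -0.1, 0], "finger_gap": 15}, {"r": [0, -0.1, 0], "finger_gap": 15}, {"r": [0, -0.1, 0], "finger_gap": 15}, {"r": [0, -0.087, 0], "finger_gap": 15}, {"finger_gap": 15}, {"finger_gap": 15}]}}

```text
time_s: 14.95
ee_pos: [473.1, 43.5, 302.3]
tcp_rot: [0.382, 0.025, 0.924, -0.009]
ft_force: [0.4, -0.6, -1.7]
opening: 25.4
grasp_force: 60.1
```

```bash
python3 -c "
from h import *
to(475,43.4,250,86.7,-45)"
```

```text
t 14.95 pos [473.1  43.5 302.3] d(tool now) [35.6 -0.1 38.3] rv [ 0.005 -0.001  0.002] d(tool after) [35.6  0.  38.3] q [-0.09 -0.55  2.08  0.03  0.82 -1.62] F [ 0.4 -0.6 -1.7] open 25.4 g 60.1
```

>>> {"method": "drive_effector", "body": {"increments": [{"d": [8.9, 0, 9.6], "finger_gap": 15}, {"d": [8.9, 0, 9.6], "finger_gap": 15}, {"d": [8.9, 0, 9.6], "finger_gap": 15}, {"r": [0.005, 0, 0], "d": [8.9, 0, 9.5], "finger_gap": 15}, {"finger_gap": 15}, {"finger_gap": 15}, {"finger_gap": 15}]}}

```text
time_s: 15.53
ee_pos: [476.4, 43.4, 251.6]
tcp_rot: [0.383, 0.025, 0.923, -0.012]
ft_force: [-0.0, 0.6, -1.6]
opening: 25.3
grasp_force: 59.9
```

```bash
python3 - <<'E'
from h import *
to(475,43.4,250,86.7,-45)
t=viewer.grab_frame("top")[...,::-1];s=viewer.grab_frame("scene")[...,::-1]
cv2.imwrite("pics/t5.png",t);cv2.imwrite("pics/s5.png",s)
cv2.imwrite("pics/c5.png",np.hstack([cv2.resize(s[150:270,180:300],(400,400),interpolation=cv2.INTER_CUBIC),cv2.resize(t[150:250,190:290],(400,400),interpolation=cv2.INTER_CUBIC)]))
E
```

```text
t 15.53 pos [476.4  43.4 251.6] d(tool now) [ 2.1 -0.   0.1] rv [-0.     0.001  0.004] d(tool after) [ 2.1 -0.1  0.1] q [-0.08 -0.52  2.17  0.03  0.7  -1.61] F [-0.   0.6 -1.6] open 25.3 g 59.9
```

View pics/c5.png

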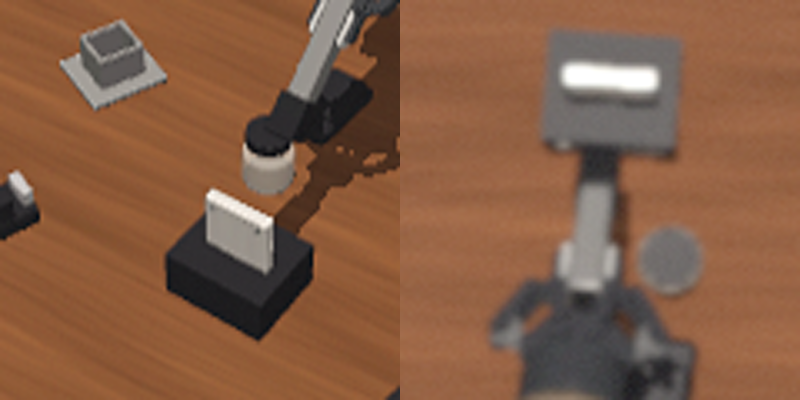

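View pics/s5.png

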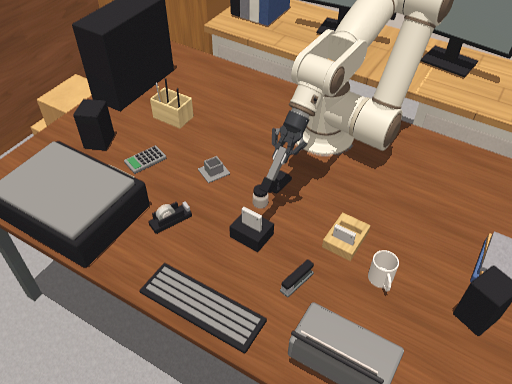

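```bash
python3 - <<'E'
from h import *
t=cv2.imread("pics/t5.png")
for z in(185,):print(cast("top",[[239.9,190.6],[238.3,207]],z), cast("top",[[239.9,190.6]],170))
for v in(190,192,195,200,205,210):print(v,t[v,230:250].max(1))
E
```

```text
[[562.18559087  35.45879192]
 [508.93861034  39.62577116]] [[563.64404793  36.0445545 ]]
190 [155 154 153 144 119  80  52  43  48  48  48  47  47  54  79 112 137 147
 146 147]
192 [159 159 155 141 118  77  55  52  49  50  48  52  49  54  83 127 153 160
 161 163]
195 [162 159 154 133  99  78  84  85  86  86  84  82  75  75 101 132 152 158
 158 158]
200 [156 152 147 135 129 141 153 153 154 156 153 144 121  85  72  82  98 126
 143 153]
205 [165 164 162 155 150 152 154 154 153 155 148 133 110  92  88  92 104 132
 151 159]
210 [161 169 164 151 152 157 156 154 153 154 147 131 111 102  91  85 101 127
 149 156]
```

The scanner's axis points at the middle of the label within about 1–2 mm, and the drive is still home. The other objects are where they were, so I'm handing in.

```bash
python3 -c "
from bench import arm, viewer
print(arm.finish_job())"
```

```text
the job is handed in; nothing more can be done
None
```

The labelled drive is fully home in the dock and released, and the job ended at about 16 s with the scanner held in the gripper at 45°, nose aimed at the middle of the label from about 10 cm; I never saw the label face itself, and its direction follows from not turning the drive between rack and dock.

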